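# Latch the detergent cage's gate open

## Robot

A 6-joint arm with a two-finger parallel gripper is mounted at the origin on the work surface. World frame = base frame: x ahead of the robot, y to its left, z up, the work surface at z = 0. Lengths are in mm, angles in rad, forces in N, time in s.
With the tool pointing down it reaches from about 350 to 975 mm from the base axis. Payload 7.1 kg.
Tool frame: the origin (TCP) lies midway between the tips of the shut fingers; the grasp point (between the pads) lies 19 mm behind it (ctrl.grip_depth is the distance from the TCP to the grasp point, in mm); z points along the fingers, y is the line along which they close (so a half turn about z gives the same grasp; the last joint's range is limited). The gripper opens to 88 mm and grips with 3 to 60 N. Pads are 20 mm wide; open, the fingers measure 115 mm over their backs; the gripper's body (75 mm by 178 mm) begins 61 mm behind the grasp point.
Start: joints at [-1.365, 0.423, 1.63, -0, 1.089, -0.019], TCP at [139.339, -609.253, 222.675] pointing down, gripper open.
Joint ranges: [-3, 3], [-0.9, 2.11], [0.09, 2.58], [-1.31, 4.45], [0.11, 2.69], [-2.54, 2.54]. Speed limits (rad/s): [2.39, 2.39, 3.01, 3.14, 3.14, 3.14].

## Interface

Orientations are given as a rotation vector (axis times angle).
In Python, from workcell import ctrl, cams gives the robot as it stands.
- The arm moves only by the tool move_arm, never from a script. Its argument "steps" is a list of rows, each a list of 3 entries, a list of its own where there are three numbers: the shift along the tool's x, y, z in units of 25 mm (1.0 is 25 mm), then the turn about the tool's z in units of 5 degrees (1.0 is 5 degrees), then the closure, from 0 (fully open) to 1 (shut). A call has 1 to 20 rows; each row shifts and turns the commanded pose from where the row before left it, along the tool's axes as they then stand; what a row does not reach is not made up. A row lasts 1/12 s, in which the tool goes at most 41.7 mm and 7.16 degrees, less where a joint would pass 70% of its speed; a pose out of reach is approached as far as the arm can. A call is refused whole if a number of a shift passes 1 or a number of a turn 1, either way. A call with a gripper value outside its range is refused whole. The fingers move at their own pace and stop on an object; the grip force is fixed at half the most. Time passes only in rows, so rows that do not move let the fingers close. It gives the time, the measured TCP pose, the force, the opening and the grip force at its end, in the units of the state.
- ctrl.get_obs(): the state, without advancing time (a new reading comes with each control period).
- cams.get_image(name): name is "scene" or "top" or "wrist"; returns a dict with "image" (384x512x3 uint8, red, green, blue), "camera_matrix" (3x3 intrinsics, pixels), "xyz" and "rotation" of the camera in the world; the wrist camera has in their place "mount" (4x4, takes a point from camera to tool coordinates, whose origin is the TCP and whose axes are the flange's). Camera axes: x right, y down, z forward; pixel columns grow to the right and rows downward; lengths in mm; the calibration is good to about 2 mm. A picture is of the moment at which its call begins: read the wrist's pose just before it. There is no depth.
- ctrl.close_job(): hands the job in; it is judged then, once.
Trained networks look in the newest picture that a camera, given by its name, has taken for a name from the list of things; names that differ only in an ending like _2 or _b are one class to them, and where a whole thing is asked for, a point or a joint stands for the part that bears it (a point fixed in the world has none). Each returns a list of dicts, best first, with "p" (0 to 1); they miss things now and then, are a little off and sometimes report something else, mostly with a low value. They report only what shows in the picture. A call takes as long as a camera call.
- cams.boxes_of(camera, thing): "rect" ([centre column, centre row, width, height] in pixels, round what is visible of it).
- cams.cut_out(camera, thing): "pixels" (384x512 bool, what is visible of it) and "rect" ([centre column, centre row, width, height] in pixels, round what is visible of it).
The state is a dict: "t": time; "qpos": joint angles; "qvel": joint speeds; "joint_torque": joint torques, N m; "ee_pos": TCP position; "orientation": TCP orientation; "ft_force": force on the tool from outside, world axes, zero at the start; "moment": the same for the moment, N m; "width": finger opening in mm; "grasp_force": force on a finger pad.
Only numpy, scipy, OpenCV 4.12 (cv2) and the standard library are available. Lean on these libraries where they do the work, as an engineer would, in place of code of your own. Each camera call takes 0.05 s, during which the arm holds its last target. There are 200 camera calls.

## Task

The detergent cage is to be restocked: ease the gate in to free its thumb latch, lift the latch bar out of the hook keeper, swing the gate open and drop the bar into the hold-back fork on the side screen, so that the gate stays open by itself when you let go. Feel for where the bar is free and where the gate comes to rest, never force the bar against keeper or fork, do not slam the gate, and leave everything else on and around the cage as it stands.

Things in the scene. Friction and masses are not known exactly. Their poses are not given: they have to be found in the camera images.
- cage: grey wire detergent cage fixed to the table, 200 mm deep, 245 mm tall, wire roof. Origin: foot of the gate's vertical hinge axis, on the table. x points into the cage (away from the robot), y along the closed gate from hinge to latch post, z up. All notes in mm. Gate: tube frame 16 thick centred on x = 0, y 8 to 200, top at z = 245; it swings towards the robot (its +y turns to -x)
- gate (a joint): gate angle, rad: 0 closed, resting out against the keeper; negative pushed in (to about -0.04); grows as it opens towards the robot; 1.571 square to the cage front; hard stop 1.75. Slight hinge friction: it stays where it is left
- latch_bar (a joint): angle of the latch bar on the gate, rad: 0 level, as it lies on the floor of keeper or fork; grows as the tab is lifted; stops at -0.10 (hanging free) and 0.20. The bar weighs about 0.2 kg, unsprung: it falls by its own weight
- bar_pivot (a point): pivot of the latch bar, 55 mm from the hinge axis, 222 mm up, 17 mm in front of the gate's middle plane. The bar is flat steel, 8 mm thick across the gate, 14 mm high, and runs along the gate's front to 256 mm from the hinge axis, past the gate's edge. The point turns with the bar: x across the gate (into the cage when closed), y along the bar
- thumb_tab (a point): grip point of the bar's upright steel thumb tab, 15 mm below its top; 95 mm along the bar from the pivot and 53 mm above it. The tab is 10 mm thick across the gate, 26 mm wide, and stands 45 mm above the gate's top: pinch it from above, fingers closing across the gate. Axes as bar_pivot
- keeper: 20 mm square latch post with the hook keeper; origin: foot of the post, axes as the cage's. The bar lies on the keeper's floor (z = 215) between the post's face (10 in front of the origin) and a lip. More than 25 N between bar and keeper or post bends the latch. Steel on steel, friction 0.25
- keeper_slot (a point): middle of the keeper's floor, 215 mm up, 223 mm from the hinge axis. The lip's top hooks 5 mm back over the bar and ends 22 mm above the floor; a sprung buffer behind the gate holds the bar out under this hook, so a plain lift jams. Pushing the gate in (8 to 12 N at the tab) frees it after 5 mm at the keeper; after 9 mm the bar meets the post, hard. Free, it must rise 22 mm (0.14 rad)
- holdback: side screen of the cage, 200 mm tall, with the hold-back post at the end near the robot; origin: foot of that post, axes as the cage's. The steel fork on it holds the open gate's bar. A sprung buffer on its bracket meets the gate's free edge just before the bar is past the near lip: 2 to 3 N at the tab at first, about 7 N when the bar meets the far tine, hard. Over 25 N bends the fork
- fork_nominal (a point): where the fork's slot floor is by the drawing (215 mm up, 243 mm from the hinge axis, bar there at gate angle 1.571); axes as the cage's. Slot along x, 20 long, y -10 to +5: far tine on -y 45 high, near lip on +y 6 thick, 10 high. The real fork is clamped up to 12 mm off along y: not reported, feel or see it. Let go, the buffer presses the lowered bar against the near lip
- detergent: white detergent bottle, 72 mm across, 190 mm tall, standing inside the cage; bystander; origin at the centre of its underside
- tablet_tub: blue jar of tablets, 84 mm across, 110 mm tall, standing inside the cage; bystander; origin at the centre of its underside
- softener: blue softener bottle, 74 mm across, 220 mm tall, on the table right of the cage; bystander; origin at the centre of its underside
- dosing_cup: white dosing cup, 64 mm across, 60 mm tall, on the table just outside the gate's sweep; bystander; origin at the centre of its underside
- spray_can: spray can, 56 mm across, 170 mm tall, on the table beside the latch post; bystander; origin at the centre of its underside
- peg_basket: grey open basket 160 x 200 x 80 mm on the table at the right; bystander; origin at the centre of its underside
- brush: wooden laundry brush lying on the table at the left; bystander; origin under its middle

How it is judged (in metres and radians):
On the way, in this order (a step that is already met when the one before it is completed fails the run):
1. the latch bar is lifted clear of the keeper while the gate is still at the keeper (value of joint latch_bar above 0.12 rad and value of joint gate below 0.12 rad), for 0.05 s.
2. the gate is swung open by more than 1.2 rad (value of joint gate above 1.2 rad), for 0.1 s.
At the end, for the whole second after the job is handed in: the gate stands open at 1.50 to 1.66 rad, the latch bar lies level (within 0.03 rad) on the floor of the hold-back fork, between its lip and tine, and the gate is at rest (value of joint gate between 1.5 and 1.66 rad and value of joint latch_bar between -0.03 and 0.03 rad and velocity of joint gate between -0.03 and 0.03 rad/s); the robot touches nothing.
It fails at once if more than 25 N between the latch bar and the keeper or its post (contact force between latch_bar and keeper above 25 N).
It fails at once if more than 25 N between the latch bar and the hold-back fork (contact force between latch_bar and holdback above 25 N).
It fails at once if the gate is slammed (faster than 2.5 rad/s) (velocity of joint gate above 2.5 rad/s or velocity of joint gate below -2.5 rad/s).
It fails at once if a bystander is moved by more than 30 mm (distance of any of detergent, tablet_tub, softener, dosing_cup, spray_can, brush, peg_basket from where it was at the start of the episode above 0.03 m).
It also fails if it takes over 61 s, if anything falls off the work surface, if the arm or the gripper's body presses on something with over 40 N, if the wrist force passes 120 N, or if a joint passes its speed limit or range.

## Working session

There is one attempt and no reset: what is moved stays moved. The work goes in short steps, Python scripts to look and compute and a tool call to move; the robot and the scene stay as the last step left them, time stands still between calls to the robot, and variables do not carry over. Pictures are saved under pics/ and viewed, at most 10 in all, crops included, and the job is handed in when it is done.

Besides the shell and the picture viewer there is one more tool, called in YAML: its name, and indented under it one key for each argument. move_arm: Moves the arm, as the interface text tells. Its arguments: {"type":"object","properties":{"steps":{"type":"array"}},"required":["steps"]}

```bash
mkdir -p pics; ls; cat > h.py <<'E'
import numpy as np, cv2
from workcell import ctrl, cams
from scipy.spatial.transform import Rotation as R
def st():
    o=ctrl.get_obs(); print({k:np.round(o[k],3).tolist() for k in ("t","qpos","ee_pos","orientation","ft_force","width","grasp_force")}); return o
def save(n,f):
    d=cams.get_image(n); cv2.imwrite("pics/"+f,d["image"][:,:,::-1]); return d
E
python3 - <<'E'
from h import *
o=st(); print(R.from_rotvec(o["orientation"]).as_matrix().round(3))
for n in("scene","top"):
    d=save(n,n+"1.png"); print(n,d["camera_matrix"].tolist(),d["xyz"],np.round(d["rotation"],4).tolist())
    for t in("cage","gate","latch_bar","thumb_tab","keeper","keeper_slot","holdback","dosing_cup","spray_can","bar_pivot"):
        try:print(t,[(np.round(b["rect"],1).tolist(),round(b["p"],2)) for b in cams.boxes_of(n,t)][:2])
        except Exception as e: print(t,e)
a=cv2.imread("pics/scene1.png");b=cv2.imread("pics/top1.png")
E
```

```text
pics
{'t': 0.0, 'qpos': [-1.365, 0.424, 1.631, 0.0, 1.089, -0.019], 'ee_pos': [139.24, -608.712, 221.899], 'orientation': [-3.12, -0.352, 0.0], 'ft_force': [-0.648, 0.22, 0.352], 'width': 87.413, 'grasp_force': 0.0}
[[ 0.975  0.223 -0.   ]
 [ 0.223 -0.975  0.002]
 [ 0.    -0.002 -1.   ]]
scene [[445.10289814935527, 0.0, 258.80679187225525], [0.0, 445.10289814935527, 193.7130178561061], [0.0, 0.0, 1.0]] [ 474.23696595  435.2655878  1533.83651881] [-0.4052, 3.0273, -0.4898]
cage [([240.5, 201.4, 176.3, 108.1], 0.89)]
gate [([232.6, 212.8, 33.2, 80.5], 0.76), ([229.8, 218.4, 24.4, 64.8], 0.19)]
latch_bar [([228.7, 220.8, 26.3, 60.7], 0.74)]
thumb_tab [([231.1, 220.5, 21.4, 59.8], 0.68)]
keeper [([221.7, 243.1, 21.5, 28.8], 0.62)]
keeper_slot [([218.9, 244.8, 19.1, 21.7], 0.51)]
holdback [([283.6, 178.1, 83.3, 53.1], 0.71)]
dosing_cup [([284.2, 97.8, 24.3, 43.7], 0.69), ([283.1, 276.2, 17.0, 17.5], 0.67)]
spray_can [([177.4, 263.5, 29.9, 28.0], 0.95)]
bar_pivot [([232.4, 213.6, 20.5, 44.2], 0.55)]
top [[361.5691930437101, 0.0, 250.93861715224438], [0.0, 361.5691930437101, 194.2299179156773], [0.0, 0.0, 1.0]] [ 515.38945308    9.68647804 1435.78257916] [-2.1697, 2.19, -0.0605]
cage [([244.9, 181.2, 95.5, 143.7], 0.76)]
gate [([233.5, 178.4, 79.3, 19.0], 0.97)]
latch_bar [([225.5, 178.2, 55.6, 1.6], 0.56)]
thumb_tab [([245.4, 183.3, 101.5, 142.6], 0.61), ([223.1, 177.8, 26.5, 10.2], 0.5)]
keeper [([210.1, 174.5, 15.1, 15.6], 0.7)]
keeper_slot [([207.6, 174.6, 20.1, 17.9], 0.55), ([278.9, 214.5, 26.5, 81.8], 0.24)]
holdback [([281.9, 212.4, 29.8, 83.9], 0.77), ([243.4, 182.3, 98.8, 145.3], 0.26)]
dosing_cup [([198.2, 231.9, 22.2, 18.7], 0.73)]
spray_can [([186.3, 144.9, 23.0, 20.8], 0.75), ([231.8, 177.8, 79.0, 15.9], 0.46)]
bar_pivot [([223.6, 176.6, 59.2, 4.0], 0.71), ([231.2, 178.3, 76.9, 14.8], 0.52)]
```

```bash
python3 - <<'E'
from h import *
a=cv2.imread("pics/scene1.png")[120:320,140:360];b=cv2.imread("pics/top1.png")[80:300,150:330]
cv2.imwrite("pics/a.png",np.vstack([cv2.resize(a,None,fx=3.6,fy=3,interpolation=cv2.INTER_CUBIC)]))
cv2.imwrite("pics/b.png",cv2.resize(b[20:190],None,fx=4,fy=3.5,interpolation=cv2.INTER_CUBIC))
E
```

```text
(no output)
```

View pics/b.png

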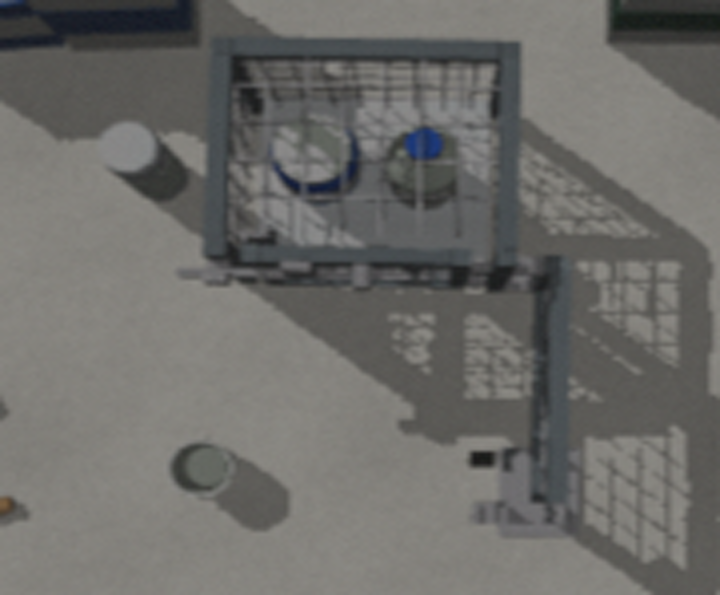

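View pics/a.png

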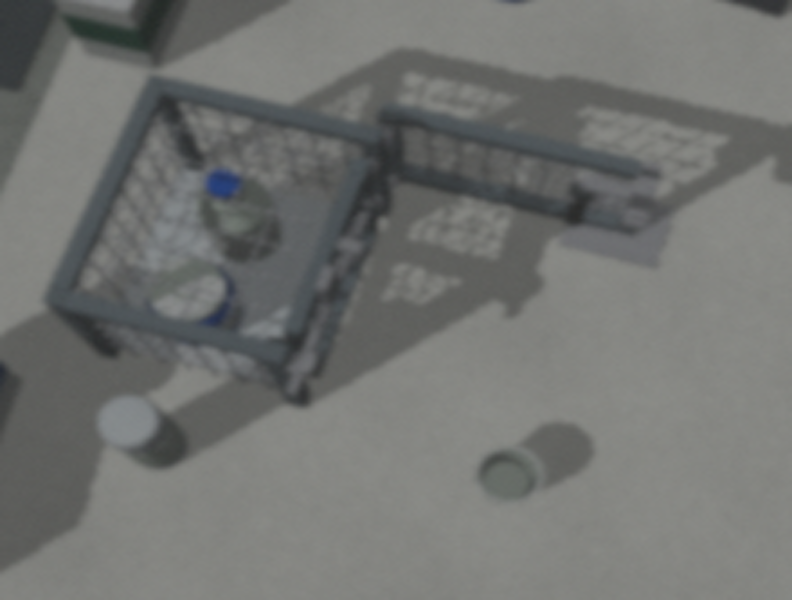

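```bash
cat >> h.py <<'E'
def bp(d,uv,z):
    r=d["rotation"]; r=R.from_rotvec(r).as_matrix() if np.size(r)==3 else np.array(r)
    v=r@np.linalg.inv(d["camera_matrix"])@np.array([*uv,1.]); c=np.array(d["xyz"]); return c+v*(z-c[2])/v[2]
def pj(d,P):
    r=d["rotation"]; r=R.from_rotvec(r).as_matrix() if np.size(r)==3 else np.array(r)
    p=(np.atleast_2d(P)-d["xyz"])@r; q=p@d["camera_matrix"].T; return q[:,:2]/q[:,2:]
E
python3 - <<'E'
from h import *
t=cams.get_image("top");s=cams.get_image("scene")
T=lambda x,y:(x/4+150-.4,y/3.5+100-.4)
S=lambda x,y:(x/3.6+140-.4,y/3+120-.4)
for n,p,z in[("roofFL",(205,258),245),("roofBL",(213,40),245),("roofBR",(520,42),245),("roofFR",(518,262),245),("bar end",(180,275),229),("bar @edge R",(500,278),229),("tab",(362,272),290),("buffer",(482,458),222),("forkprong",(482,513),240),("bracketFR",(562,530),215),("screen top near",(558,520),200),("screen far",(560,258),200),("cup",(203,468),60)]:
    print(n,bp(t,T(*p),z).round(1)[:2])
print("scene")
for n,p,z in[("roofBL",(52,298),245),("roofBR",(155,80),245),("roofFR",(385,135),245),("roofFL",(285,352),245),("tab",(350,243),290),("barend",(302,402),229),("forkprong",(637,212),240),("cup",(508,474),60),("tineTop",(655,170),260)]:
    print(n,bp(s,S(*p),z).round(1)[:2])
E
```

```text
roofFL [668.9 191. ]
roofBL [879.5 184.5]
roofBR [874.2 -73.2]
roofFR [662.4 -68.5]
bar end [654.8 214.5]
bar @edge R [649.1 -54.3]
tab [649.   58.8]
buffer [477.4 -37.3]
forkprong [426.6 -36. ]
bracketFR [ 408.1 -103.6]
screen top near [ 416.4 -101.7]
screen far [ 671.5 -107.5]
cup [463.7 221. ]
scene
roofBL [876.9 182.3]
roofBR [869.3 -66.5]
roofFR [656.9 -59.3]
roofFL [673.4 184.1]
tab [647.1  74.9]
barend [647.8 225.5]
forkprong [427.1 -35.7]
cup [466.  225.1]
tineTop [423.2 -76.5]
```

move_arm:
  steps:
    - [[0,0,-1],-1,0]
    - [[0,0,-1],-1,0]
    - [[0,0,-1],-1,0]
    - [[0,0,-1],-1,0]
    - [[0,0,-1],-1,0]
    - [[0,0,-1],-1,0]
    - [[0,0,-1],-1,0]
    - [[0,0,-1],-1,0]
    - [[0,0,0],-1,0]
    - [[0,0,0],-1,0]
    - [[0,0,0],-1,0]
    - [[0,0,0],-1,0]
    - [[0,0,0],-1,0]
    - [[0,0,0],-1,0]
    - [[0,0,0],-1,0]
    - [[0,0,0],-0.4,0]

```text
t: 2.53
ee_pos: [139.3, -609.2, 422.6]
orientation: [-2.219, -2.224, -0.0]
ft_force: [-0.3, 0.8, -0.7]
width: 87.5
grasp_force: 0.0
```

move_arm:
  steps:
    - [[0.9,0.7,0],0,0]
    - [[0.9,0.7,0],0,0]
    - [[0.9,0.7,0],0,0]
    - [[0.9,0.7,0],0,0]
    - [[0.9,0.7,0],0,0]
    - [[0.9,0.7,0],0,0]
    - [[0.9,0.7,0],0,0]
    - [[0.9,0.7,0],0,0]
    - [[0.9,0.7,0],0,0]
    - [[0.9,0.7,0],0,0]
    - [[0.9,0.7,0],0,0]
    - [[0.9,0.7,0],0,0]
    - [[0.9,0.7,0],0,0]
    - [[0.9,0.7,0],0,0]
    - [[0.9,0.7,0],0,0]
    - [[0.9,0.7,0],0,0]
    - [[0.9,0.7,0],0,0]
    - [[0.9,0.7,0],0,0]
    - [[0.9,0.7,0],0,0]
    - [[0.9,0.7,0],0,0]

```text
t: 4.2
ee_pos: [490.9, -158.7, 422.9]
orientation: [2.223, 2.219, 0.0]
ft_force: [-0.1, -1.2, 0.0]
width: 87.7
grasp_force: 0.0
```

move_arm:
  steps:
    - [[0.9,0.5,0],0,0]
    - [[0.9,0.5,0],0,0]
    - [[0.9,0.5,0],0,0]
    - [[0.9,0.5,0],0,0]
    - [[0.9,0.5,0],0,0]
    - [[0.9,0.5,0],0,0]
    - [[0.9,0.5,0],0,0]
    - [[0.9,0.3,0],0,0]
    - [[0.9,0.3,0],0,0]
    - [[0,0,0],0,0]
    - [[0,0,0],0,0]

```text
t: 5.12
ee_pos: [593.2, 43.1, 422.4]
orientation: [-2.221, -2.221, 0.001]
ft_force: [-1.0, -0.6, 0.0]
width: 87.7
grasp_force: 0.0
```

```bash
python3 - <<'E'
from h import *
o=st(); d=save("wrist","w1.png"); print(d["camera_matrix"].tolist(),np.round(d["mount"],3).tolist())
for t in("gate","latch_bar","thumb_tab","keeper","holdback"):
    print(t,[(np.round(b["rect"],1).tolist(),round(b["p"],2)) for b in cams.boxes_of("wrist",t)][:2])
E
```

```text
{'t': 5.117, 'qpos': [0.053, 0.217, 1.463, -0.0, 1.461, 0.053], 'ee_pos': [593.24, 43.106, 422.352], 'orientation': [-2.221, -2.221, 0.001], 'ft_force': [-1.04, -0.627, 0.028], 'width': 87.676, 'grasp_force': 0.0}
[[313.326460086194, 0.0, 257.5139612293976], [0.0, 313.326460086194, 188.30138146463094], [0.0, 0.0, 1.0]] [[-0.0, -0.954, -0.301, 83.019], [1.0, -0.0, 0.001, 1.102], [-0.001, -0.301, 0.954, -161.896], [0.0, 0.0, 0.0, 1.0]]
gate [([318.6, 113.1, 54.1, 224.5], 0.91), ([386.8, 5.8, 42.0, 11.7], 0.53)]
latch_bar [([319.8, 98.5, 31.4, 189.3], 0.81)]
thumb_tab [([319.9, 96.7, 34.8, 193.3], 0.68)]
keeper [([330.0, 35.2, 57.8, 46.6], 0.92), ([211.4, 232.2, 209.1, 79.5], 0.75)]
holdback [([210.4, 229.9, 217.4, 81.6], 0.65)]
```

View pics/w1.png

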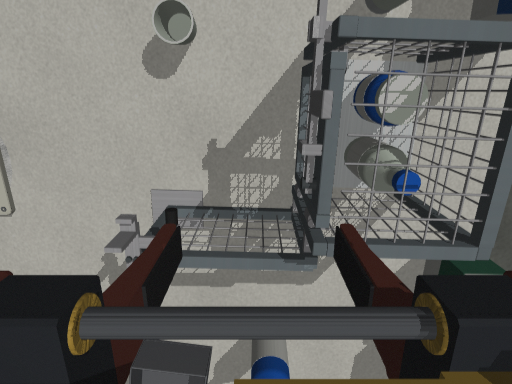

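```bash
cat >> h.py <<'E'
def wd(o,d):
    m=np.array(d["mount"]); r=R.from_rotvec(o["orientation"]).as_matrix()
    return {"camera_matrix":np.array(d["camera_matrix"]),"rotation":r@m[:3,:3],"xyz":r@m[:3,3]+o["ee_pos"]}
E
python3 - <<'E'
from h import *
o=ctrl.get_obs(); d=wd(o,cams.get_image("wrist"))
for n,p,z in [("tabA",(322,104),290),("tabB",(312,150),240),("tabB",(312,150),290),("keeperfeat",(318,27),237),("barAtTop",(319,70),229),("bar",(312,190),229),("forkA",(127,220),260),("forkB",(130,235),225),("roofFL",(330,22),245),("roofFR",(318,253),245),("gate stile",(337,54),245),("gate stile",(323,212),245)]:
    print(n,bp(d,p,z).round(1))
cv2.imwrite("pics/w1c.png",cv2.resize(cv2.imread("pics/w1.png")[0:275,90:370],None,fx=2.1,fy=2.1,interpolation=cv2.INTER_CUBIC))
E
```

```text
tabA [653.3 111.6 290. ]
tabB [655.1  60.1 240. ]
tabB [646.3  69.4 290. ]
keeperfeat [655.5 183.9 237. ]
barAtTop [660.2 144.  229. ]
bar [659.4   9.9 229. ]
forkA [447.8 -14.8 260. ]
forkB [433.2 -50.3 225. ]
roofFL [665.5 186.9 245. ]
roofFR [667.7 -65.5 245. ]
gate stile [674.5 158.1 245. ]
gate stile [670.6 -12.  245. ]
```

View pics/w1c.png

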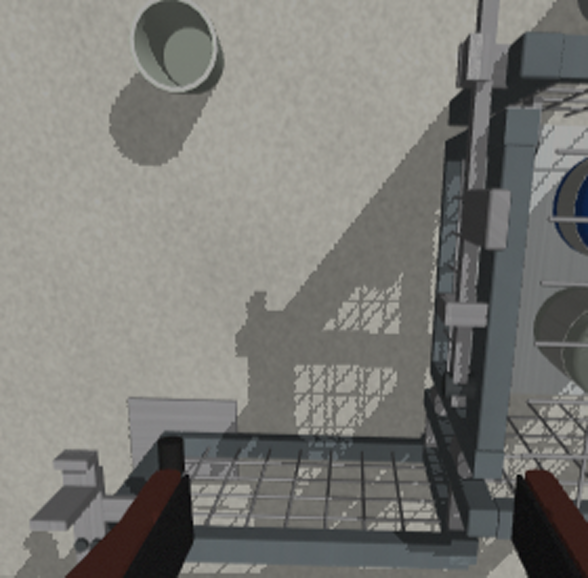

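move_arm:
  steps:
    - [[0.7,0.7,0.8],0,0]
    - [[0.7,0.7,0.8],0,0]
    - [[0.7,0.7,0.8],0,0]
    - [[0.64,0.66,0.8],0,0]
    - [[0,0,0.8],0,0]
    - [[0,0,0],0,0]
    - [[0,0,0],0,0]

```text
t: 6.05
ee_pos: [661.7, 110.1, 321.7]
orientation: [-2.223, -2.218, 0.004]
ft_force: [-0.4, 1.3, 0.9]
width: 87.9
grasp_force: 0.0
```

```bash
python3 - <<'E'
from h import *
o=st(); d=save("wrist","w2.png"); 
for t in("latch_bar","thumb_tab"):
    print(t,[(np.round(b["rect"],1).tolist(),round(b["p"],2)) for b in cams.boxes_of("wrist",t)][:2])
E
```

```text
{'t': 6.05, 'qpos': [0.147, 0.406, 1.422, -0.0, 1.316, 0.15], 'ee_pos': [661.686, 110.143, 321.661], 'orientation': [-2.223, -2.218, 0.004], 'ft_force': [-0.435, 1.252, 0.886], 'width': 87.931, 'grasp_force': 0.0}
latch_bar [([251.9, 175.2, 19.7, 240.7], 0.81)]
thumb_tab [([251.7, 173.6, 22.6, 236.6], 0.65), ([178.1, 307.3, 165.6, 125.2], 0.4)]
```

View pics/w2.png

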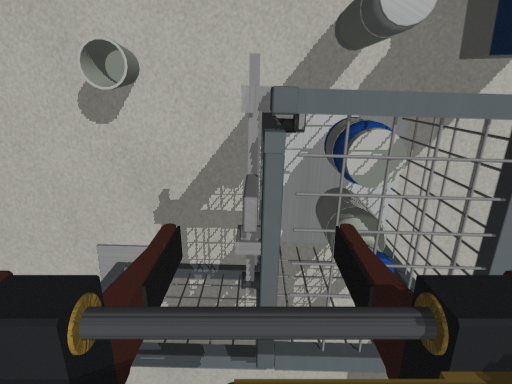

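```bash
python3 - <<'E'
from h import *
o=ctrl.get_obs(); d=wd(o,cams.get_image("wrist")); g=cv2.imread("pics/w2.png",0)
for r in (60,75,130,160,180,190,200,210,225,240,270,300): print(r,g[r,236:288].tolist())
print("col251",g[165:250,251].tolist())
for n,p,z in [("barend",(254.5,54),229),("bar",(254,150),229),("bar",(250,270),229),("tab",(251,178),290),("tab",(251,230),290),("stile",(273,140),245),("stile",(267,340),245),("tip L",(170,255),321),("tip R",(347,255),321)]: print(n,bp(d,p,z).round(1))
E
```

```text
60 [161, 163, 164, 163, 162, 161, 160, 160, 159, 159, 162, 161, 159, 144, 128, 127, 126, 128, 127, 127, 127, 127, 128, 128, 156, 162, 158, 154, 155, 158, 162, 163, 162, 158, 158, 156, 157, 159, 159, 157, 156, 154, 156, 158, 161, 162, 159, 161, 163, 162, 163, 164]
75 [163, 158, 161, 161, 157, 155, 158, 162, 162, 161, 156, 154, 155, 137, 127, 127, 128, 128, 128, 127, 127, 127, 128, 134, 158, 158, 161, 162, 160, 158, 157, 161, 163, 163, 164, 164, 163, 162, 160, 158, 159, 161, 162, 160, 160, 160, 160, 158, 160, 160, 158, 156]
130 [110, 108, 109, 110, 109, 108, 106, 107, 109, 108, 109, 108, 124, 130, 131, 130, 129, 129, 129, 129, 129, 128, 119, 113, 109, 94, 50, 36, 44, 59, 60, 61, 61, 61, 60, 61, 62, 61, 61, 61, 62, 60, 60, 61, 60, 60, 61, 59, 55, 29, 24, 23]
160 [111, 109, 107, 109, 111, 108, 109, 110, 108, 106, 108, 112, 129, 130, 130, 127, 93, 91, 92, 91, 91, 101, 108, 111, 133, 87, 93, 45, 53, 73, 91, 91, 92, 93, 93, 93, 93, 93, 94, 93, 93, 94, 93, 92, 92, 93, 90, 87, 127, 163, 164, 164]
180 [110, 109, 108, 108, 109, 109, 154, 129, 109, 88, 55, 72, 78, 79, 79, 79, 80, 81, 81, 80, 84,
[... 1681 characters left out ...]
1, 92, 92, 93, 89, 87, 105, 109, 111, 111, 110, 109, 109, 107, 92, 47, 58]
col251 [130, 129, 128, 120, 109, 92, 91, 97, 110, 94, 81, 81, 80, 80, 80, 79, 80, 80, 78, 80, 80, 80, 81, 80, 80, 80, 81, 80, 80, 81, 81, 87, 111, 127, 129, 133, 132, 129, 128, 127, 128, 128, 126, 127, 127, 127, 126, 125, 125, 126, 129, 129, 129, 128, 127, 127, 127, 126, 124, 125, 125, 127, 128, 126, 124, 123, 110, 88, 96, 118, 107, 89, 89, 90, 89, 83, 84, 107, 129, 128, 127, 126, 126, 125, 124]
barend [662.5 218.9 229. ]
bar [661.6 145.3 229. ]
bar [657.2  31.5 229. ]
tab [660.1 138.2 290. ]
tab [659.7 101.1 290. ]
stile [676.5 156.  245. ]
stile [673.  -34.8 245. ]
tip L [612.1  99.6 321. ]
tip R [717.3  99.1 321. ]
```

move_arm:
  steps:
    - [[0.1,0,0.5],0.25,0]
    - [[0,0,0.5],0,0]
    - [[0,0,0.5],0,0]
    - [[0,0,0.5],0,0]
    - [[0,0,0.5],0,0.3]
    - [[0,0,0],0,0.6]
    - [[0,0,0],0,0.75]
    - [[0,0,0],0,0.75]
    - [[0,0,0],0,0.75]
    - [[0,0,0],0,0.75]

```text
t: 7.08
ee_pos: [662.8, 113.2, 261.0]
orientation: [2.247, 2.194, 0.002]
ft_force: [-0.7, 0.3, -0.4]
width: 51.2
grasp_force: 0.0
```

move_arm:
  steps:
    - [[0,0,0],0,0.75]
    - [[0,0,0],0,0.75]
    - [[0,0,0],0,0.75]
    - [[0,0,0],0,0.75]
    - [[0,0,0],0,0.75]
    - [[0,0,0],0,0.75]

```text
t: 7.58
ee_pos: [662.2, 113.2, 260.2]
orientation: [-2.248, -2.195, 0.0]
ft_force: [-0.7, 0.5, 0.5]
width: 22.3
grasp_force: 0.5
```

move_arm:
  steps:
    - [[0,0,0],0,0.8]
    - [[0,0,0],0,0.82]
    - [[0,0,0],0,0.82]
    - [[0,0,0],0,0.82]

```text
t: 7.92
ee_pos: [659.5, 113.3, 260.1]
orientation: [-2.245, -2.192, 0.007]
ft_force: [-11.9, -1.3, 7.1]
width: 16.0
grasp_force: 5.9
```

move_arm:
  steps:
    - [[0,-0.1,0],0,0.82]
    - [[0,0,0],0,0.82]
    - [[0,0,0],0,0.82]

```text
t: 8.17
ee_pos: [659.2, 113.3, 260.2]
orientation: [-2.247, -2.194, 0.002]
ft_force: [-4.8, 0.3, 3.1]
width: 15.8
grasp_force: 2.6
```

move_arm:
  steps:
    - [[0,-0.1,0],0,0.86]
    - [[0,0,0],0,0.9]
    - [[0,0,0],0,1]
    - [[0,0,0],0,1]
    - [[0,0,0],0,1]
    - [[0,0,0],0,1]

```text
t: 8.67
ee_pos: [656.3, 113.3, 260.1]
orientation: [-2.247, -2.193, 0.002]
ft_force: [-6.1, 0.4, 3.9]
width: 9.4
grasp_force: 30.0
```

move_arm:
  steps:
    - [[0,0.05,0],0,1]
    - [[0,0,0],0,1]
    - [[0,0,0],0,1]

```text
t: 8.92
ee_pos: [656.6, 113.4, 260.1]
orientation: [-2.246, -2.192, 0.005]
ft_force: [-11.5, 0.2, 5.4]
width: 9.9
grasp_force: 30.0
```

move_arm:
  steps:
    - [[0,0.04,0],0,1]
    - [[0,0,0],0,1]
    - [[0,0,0],0,1]

```text
t: 9.17
ee_pos: [657.1, 113.4, 260.1]
orientation: [-2.246, -2.191, 0.006]
ft_force: [-12.2, 0.2, 7.2]
width: 9.8
grasp_force: 30.0
```

move_arm:
  steps:
    - [[0,0.04,0],0,1]
    - [[0,0,0],0,1]
    - [[0,0,0],0,1]

```text
t: 9.42
ee_pos: [657.8, 113.4, 260.1]
orientation: [-2.245, -2.191, 0.007]
ft_force: [-14.6, 1.2, 7.5]
width: 9.8
grasp_force: 30.1
```

move_arm:
  steps:
    - [[0,0.04,0],0,1]
    - [[0,0,0],0,1]
    - [[0,0,0],0,1]

```text
t: 9.67
ee_pos: [658.5, 113.5, 260.1]
orientation: [-2.245, -2.19, 0.007]
ft_force: [-15.6, 0.4, 8.2]
width: 10.2
grasp_force: 30.1
```

move_arm:
  steps:
    - [[0,0,-0.06],0,1]
    - [[0,0,0],0,1]
    - [[0,0,0],0,1]

```text
t: 9.92
ee_pos: [658.5, 113.5, 260.1]
orientation: [-2.245, -2.19, 0.008]
ft_force: [-12.4, 1.6, 0.2]
width: 10.3
grasp_force: 30.1
```

move_arm:
  steps:
    - [[0,0.04,0],0,1]
    - [[0,0,0],0,1]
    - [[0,0,0],0,1]

```text
t: 10.17
ee_pos: [659.4, 113.5, 260.1]
orientation: [-2.245, -2.19, 0.008]
ft_force: [-12.2, 1.6, 0.9]
width: 9.9
grasp_force: 30.2
```

move_arm:
  steps:
    - [[0,0.04,-0.02],0,1]
    - [[0,0,0],0,1]
    - [[0,0,0],0,1]

```text
t: 10.42
ee_pos: [660.2, 113.5, 260.2]
orientation: [-2.244, -2.189, 0.009]
ft_force: [-12.7, 1.6, -0.6]
width: 10.1
grasp_force: 30.3
```

move_arm:
  steps:
    - [[0,0.02,-0.06],0,1]
    - [[0,0,-0.04],0,1]
    - [[0,0,0],0,1]
    - [[0,0,0],0,1]

```text
t: 10.75
ee_pos: [660.2, 112.9, 261.5]
orientation: [-2.244, -2.189, 0.012]
ft_force: [-12.2, -0.1, -6.0]
width: 10.4
grasp_force: 30.0
```

move_arm:
  steps:
    - [[-0.03,0.0,-0.06],0,1]
    - [[-0.03,0,-0.06],0,1]
    - [[0,0,0],0,1]
    - [[0,0,0],0,1]

```text
t: 11.08
ee_pos: [660.0, 111.2, 264.4]
orientation: [-2.244, -2.189, 0.013]
ft_force: [-12.0, -1.7, -6.6]
width: 10.1
grasp_force: 30.0
```

move_arm:
  steps:
    - [[-0.03,0.0,-0.06],0,1]
    - [[-0.03,0,-0.06],0,1]
    - [[0,0,0],0,1]
    - [[0,0,0],0,1]

```text
t: 11.42
ee_pos: [659.9, 109.5, 267.3]
orientation: [-2.244, -2.189, 0.013]
ft_force: [-12.3, -2.7, -6.1]
width: 10.3
grasp_force: 30.0
```

move_arm:
  steps:
    - [[-0.03,0.0,-0.06],0,1]
    - [[-0.03,0,-0.06],0,1]
    - [[0,0,0],0,1]
    - [[0,0,0],0,1]

```text
t: 11.75
ee_pos: [659.8, 107.7, 270.1]
orientation: [-2.244, -2.189, 0.014]
ft_force: [-12.0, -2.0, -6.3]
width: 10.1
grasp_force: 30.0
```

move_arm:
  steps:
    - [[-0.03,0.0,-0.06],0,1]
    - [[-0.03,0,-0.06],0,1]
    - [[-0.03,0,-0.06],0,1]
    - [[0,0,0],0,1]
    - [[0,0,0],0,1]

```text
t: 12.17
ee_pos: [659.6, 105.1, 274.3]
orientation: [-2.244, -2.189, 0.015]
ft_force: [-11.9, -3.0, -7.9]
width: 9.9
grasp_force: 30.0
```

move_arm:
  steps:
    - [[-0.04,0,-0.08],0,1]
    - [[0,0,0],0,1]
    - [[0,-0.1,0],0,1]
    - [[0,-0.1,0],0,1]
    - [[-0.01,-0.1,0],-0.2,1]
    - [[-0.02,-0.2,0],-0.4,1]
    - [[-0.03,-0.3,0],-0.6,1]
    - [[-0.03,-0.3,0],-0.6,1]
    - [[-0.03,-0.3,0],-0.6,1]
    - [[-0.03,-0.3,0],-0.6,1]
    - [[0,0,0],0,1]
    - [[0,0,0],0,1]

```text
t: 13.17
ee_pos: [620.7, 95.6, 276.9]
orientation: [-1.943, -2.468, 0.009]
ft_force: [1.0, -10.4, -14.4]
width: 9.7
grasp_force: 30.0
```

move_arm:
  steps:
    - [[-0.08,0,0.06],0,1]
    - [[0,0,0],0,1]
    - [[0,0,0],0,1]

```text
t: 13.42
ee_pos: [621.7, 95.7, 277.2]
orientation: [-1.943, -2.468, 0.004]
ft_force: [-1.5, -5.0, -9.7]
width: 10.2
grasp_force: 30.1
```

move_arm:
  steps:
    - [[-0.04,0,0.06],0,1]
    - [[-0.03,-0.3,0],-0.6,1]
    - [[-0.03,-0.3,0],-0.6,1]
    - [[-0.03,-0.3,0],-0.6,1]
    - [[-0.03,-0.3,0],-0.6,1]
    - [[-0.03,-0.3,0],-0.6,1]
    - [[-0.03,-0.3,0],-0.6,1]
    - [[-0.03,-0.3,0],-0.6,1]
    - [[0,0,0],0,1]
    - [[0,0,0],0,1]

```text
t: 14.25
ee_pos: [576.6, 69.7, 276.9]
orientation: [1.459, 2.78, -0.002]
ft_force: [1.2, -4.8, -8.9]
width: 9.8
grasp_force: 30.0
```

move_arm:
  steps:
    - [[-0.03,-0.3,0],-0.6,1]
    - [[-0.03,-0.3,0],-0.6,1]
    - [[-0.03,-0.3,0],-0.6,1]
    - [[-0.03,-0.3,0],-0.6,1]
    - [[-0.03,-0.3,0],-0.6,1]
    - [[-0.03,-0.3,0],-0.6,1]
    - [[-0.03,-0.3,0],-0.6,1]
    - [[-0.03,-0.3,0],-0.6,1]
    - [[-0.03,-0.3,0],-0.6,1]
    - [[-0.03,-0.3,0],-0.6,1]
    - [[-0.03,-0.3,0],-0.6,1]
    - [[0,0,0],0,1]
    - [[0,0,0],0,1]

```text
t: 15.33
ee_pos: [533.0, 2.1, 276.9]
orientation: [0.609, 3.075, -0.001]
ft_force: [12.8, -7.4, -17.1]
width: 10.3
grasp_force: 30.0
```

```bash
python3 - <<'E'
from h import *
o=st(); d=save("wrist","w3.png"); d=save("top","t3.png")
a=cv2.imread("pics/w3.png"); b=cv2.resize(cv2.imread("pics/t3.png")[160:280,200:300],None,fx=3.2,fy=3.2,interpolation=cv2.INTER_CUBIC)
cv2.imwrite("pics/w3c.png",a[:280]); cv2.imwrite("pics/t3c.png",b)
E
```

```text
{'t': 15.333, 'qpos': [-0.017, 0.222, 1.785, -0.002, 1.128, -1.196], 'ee_pos': [533.022, 2.113, 276.885], 'orientation': [0.609, 3.075, -0.001], 'ft_force': [12.782, -7.353, -17.129], 'width': 10.347, 'grasp_force': 29.978}
```

View pics/w3c.png

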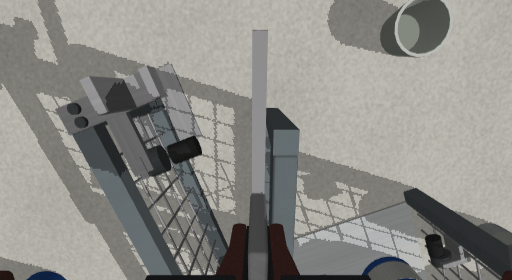

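move_arm:
  steps:
    - [[-0.1,0,0.04],0,1]
    - [[0,0,0],0,1]
    - [[0,0,0],0,1]

```text
t: 15.68
ee_pos: [533.2, 2.3, 276.8]
orientation: [0.609, 3.08, -0.0]
ft_force: [0.9, -2.9, -4.2]
width: 9.8
grasp_force: 30.0
```

```bash
python3 - <<'E'
from h import *
o=st(); d=save("wrist","w4.png")
a=cv2.imread("pics/w4.png")[20:200,40:280]
cv2.imwrite("pics/w4c.png",cv2.resize(a,None,fx=3,fy=3,interpolation=cv2.INTER_CUBIC))
w=wd(o,d); np.savez("w4.npz",**w)
E
```

```text
{'t': 15.683, 'qpos': [-0.018, 0.225, 1.782, -0.001, 1.133, -1.198], 'ee_pos': [533.215, 2.343, 276.767], 'orientation': [0.609, 3.08, -0.0], 'ft_force': [0.874, -2.923, -4.239], 'width': 9.82, 'grasp_force': 30.009}
```

View pics/w4c.png

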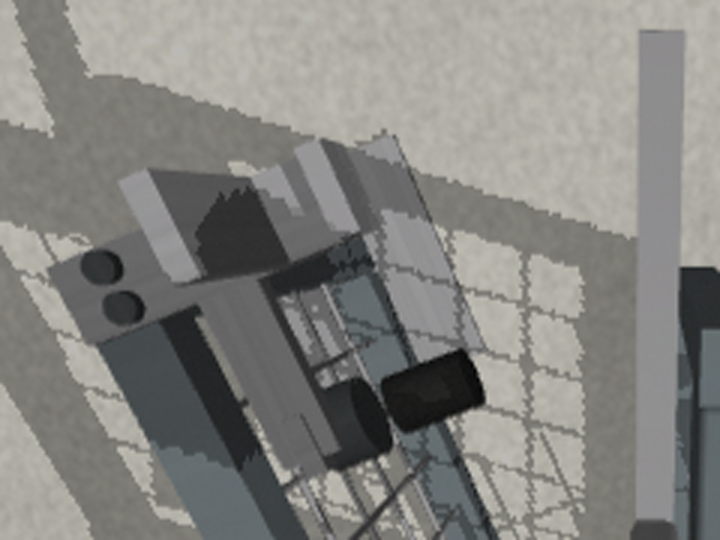

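```bash
python3 - <<'E'
from h import *
w=dict(np.load("w4.npz"))
c=lambda x,y:(x/3+40-.33,y/3+20-.33)
H=np.array([670,-37]);yaw=-.022
def cage(p): v=p[:2]-H; return np.array([v[0]*np.cos(yaw)+v[1]*np.sin(yaw),-v[0]*np.sin(yaw)+v[1]*np.cos(yaw)])
for n,p,z in [("tine in A",(152,168),260),("tine in B",(203,275),260),("lip in A",(295,150),225),("lip in B",(335,240),225),("lip out A",(318,140),225),("lip out B",(358,228),225),("bar L",(640,30),264),("bar R",(685,30),264),("buffer front",(475,378),222)]:
    P=bp(w,c(*p),z); print(n,P.round(1),cage(P).round(1))
E
```

```text
tine in A [417.1 -46.2 260. ] [-252.6  -14.8]
tine in B [436.8 -47.4 260. ] [-232.9  -15.5]
lip in A [417.7 -32.  225. ] [-252.3   -0.5]
lip in B [437.3 -32.9 225. ] [-232.8   -1. ]
lip out A [417.8 -26.5 225. ] [-252.4    4.9]
lip out B [436.9 -27.  225. ] [-233.2    4.8]
bar L [430.4  42.8 264. ] [-241.3   74.5]
bar R [433.2  49.8 264. ] [-238.6   81.6]
buffer front [476.6 -18.5 222. ] [-193.8   14.3]
```

move_arm:
  steps:
    - [[-0.03,-0.3,0],-0.6,1]
    - [[-0.03,-0.3,0],-0.6,1]
    - [[-0.03,-0.3,0],-0.6,1]
    - [[-0.03,-0.3,0],-0.6,1]
    - [[-0.02,-0.2,0],-0.4,1]
    - [[0,0,0],0,1]
    - [[0,0,0],0,1]

```text
t: 16.32
ee_pos: [527.5, -32.2, 276.6]
orientation: [0.229, 3.128, -0.0]
ft_force: [5.9, -2.5, -7.8]
width: 9.9
grasp_force: 30.0
```

move_arm:
  steps:
    - [[-0.05,-0.1,0],-0.2,1]
    - [[-0.01,-0.1,0],-0.2,1]
    - [[0,0,0],0,1]
    - [[0,0,0],0,1]

```text
t: 16.65
ee_pos: [527.4, -37.3, 276.6]
orientation: [0.173, 3.134, -0.0]
ft_force: [4.0, -2.3, -5.5]
width: 10.2
grasp_force: 30.0
```

move_arm:
  steps:
    - [[-0.01,-0.1,0],-0.2,1]
    - [[-0.01,-0.1,0],-0.2,1]
    - [[0,0,0],0,1]
    - [[0,0,0],0,1]

```text
t: 16.98
ee_pos: [527.5, -41.7, 276.6]
orientation: [0.118, 3.136, 0.002]
ft_force: [5.8, 0.8, -5.0]
width: 10.0
grasp_force: 30.0
```

move_arm:
  steps:
    - [[-0.02,-0.08,0],-0.15,1]
    - [[0,0,0],0,1]
    - [[0,0,0],0,1]

```text
t: 17.23
ee_pos: [527.6, -43.6, 276.6]
orientation: [0.098, 3.138, 0.002]
ft_force: [3.8, 2.6, -3.7]
width: 10.0
grasp_force: 30.0
```

move_arm:
  steps:
    - [[-0.02,-0.08,0],-0.15,1]
    - [[0,0,0],0,1]
    - [[0,0,0],0,1]

```text
t: 17.48
ee_pos: [527.6, -45.5, 276.6]
orientation: [0.078, 3.139, 0.002]
ft_force: [4.1, 3.5, -2.5]
width: 10.0
grasp_force: 30.0
```

```bash
python3 - <<'E'
from h import *
o=st(); d=save("wrist","w5.png")
a=cv2.imread("pics/w5.png")[20:170,180:340]
cv2.imwrite("pics/w5c.png",cv2.resize(a,None,fx=4,fy=4,interpolation=cv2.INTER_CUBIC))
w=wd(o,d); np.savez("w5.npz",**w)
E
```

```text
{'t': 17.483, 'qpos': [-0.109, 0.22, 1.789, 0.002, 1.131, -1.631], 'ee_pos': [527.649, -45.473, 276.589], 'orientation': [0.078, 3.139, 0.002], 'ft_force': [4.14, 3.518, -2.523], 'width': 9.966, 'grasp_force': 29.996}
```

View pics/w5c.png

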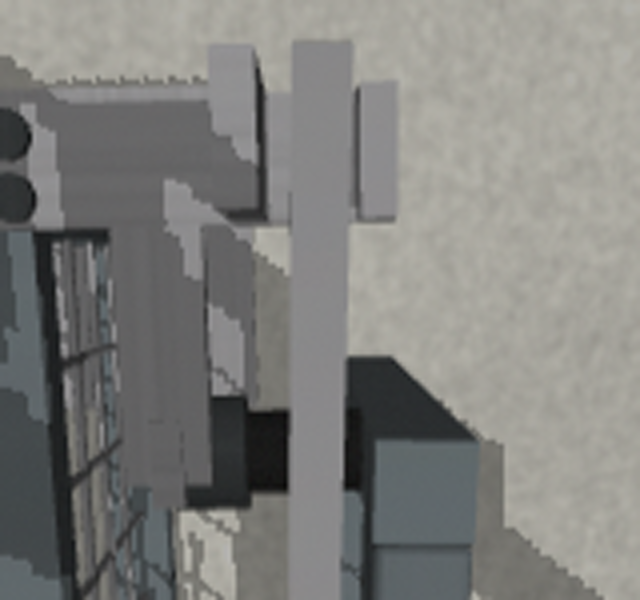

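move_arm:
  steps:
    - [[0,-0.05,0],0,1]
    - [[0.03,0,0.06],0,1]
    - [[0.03,0,0.06],0,1]
    - [[0.03,0,0.06],0,1]
    - [[0.03,0,0.06],0,1]
    - [[0,0,0],0,1]
    - [[0,0,0],0,1]

```text
t: 18.12
ee_pos: [523.3, -46.2, 270.7]
orientation: [-0.078, -3.14, -0.003]
ft_force: [-1.7, 5.3, 3.5]
width: 9.6
grasp_force: 30.0
```

move_arm:
  steps:
    - [[0.03,0,0.06],0,1]
    - [[0.03,0,0.06],0,1]
    - [[0.03,0,0.06],0,1]
    - [[0,0,0],0,1]
    - [[0,0,0],0,1]

```text
t: 18.53
ee_pos: [520.5, -46.1, 266.1]
orientation: [-0.078, -3.138, -0.003]
ft_force: [-4.3, 5.6, 3.4]
width: 9.7
grasp_force: 30.0
```

move_arm:
  steps:
    - [[0.05,0,0.06],0,1]
    - [[0.03,0,0.06],0,1]
    - [[0,0,0],0,1]
    - [[0,0,0],0,1]

```text
t: 18.87
ee_pos: [518.8, -46.0, 263.1]
orientation: [-0.078, -3.139, -0.003]
ft_force: [-2.6, 6.2, 3.0]
width: 10.0
grasp_force: 30.0
```

move_arm:
  steps:
    - [[0.03,0,0.06],0,1]
    - [[0.01,0,0.03],0,1]
    - [[0,0,0],0,1]
    - [[0,0,0],0,1]

```text
t: 19.2
ee_pos: [517.6, -45.9, 260.9]
orientation: [-0.078, -3.139, -0.003]
ft_force: [-3.2, 5.4, 4.0]
width: 9.7
grasp_force: 30.0
```

move_arm:
  steps:
    - [[0.02,0,0.05],0,1]
    - [[0,0,0],0,1]
    - [[0,0,0],0,1]

```text
t: 19.45
ee_pos: [517.5, -46.0, 260.5]
orientation: [-0.078, -3.14, -0.002]
ft_force: [-5.0, 5.2, 9.9]
width: 10.0
grasp_force: 30.0
```

move_arm:
  steps:
    - [[0,0.06,-0.03],0,1]
    - [[0,0.06,0],0,1]
    - [[0,0,0],0,1]
    - [[0,0,0],0,1]

```text
t: 19.78
ee_pos: [517.3, -43.6, 260.5]
orientation: [-0.079, -3.139, -0.001]
ft_force: [-5.1, 2.6, 6.8]
width: 9.7
grasp_force: 30.1
```

Bar is on the floor; the gate is eased toward the lip. I'll release gently, then rise.

move_arm:
  steps:
    - [[0,0.04,0],0,1]
    - [[0,0,0],0,0.85]
    - [[0,0,0],0,0.8]
    - [[0,0,0],0,0.7]
    - [[0,0,0],0,0.6]
    - [[0,0,0],0,0.6]
    - [[0,0,0],0,0.6]
    - [[0,0,0],0,0.6]

```text
t: 20.45
ee_pos: [518.5, -42.9, 259.8]
orientation: [-0.079, -3.141, -0.0]
ft_force: [0.6, -0.5, -0.1]
width: 34.6
grasp_force: 0.0
```

move_arm:
  steps:
    - [[0,0,-0.5],0,0.6]
    - [[0,0,-0.8],0,0.5]
    - [[0,0,-0.8],0,0.5]
    - [[0,0,-0.8],0,0.5]
    - [[0,0,-0.8],0,0.5]
    - [[0,0,0],0,0.5]
    - [[0,0,0],0,0.5]

```text
t: 21.03
ee_pos: [518.9, -42.9, 353.1]
orientation: [0.079, 3.138, -0.0]
ft_force: [0.1, -0.2, 0.0]
width: 44.0
grasp_force: 0.0
```

```bash
python3 - <<'E'
from h import *
o=st(); d=save("wrist","w6.png"); save("scene","s6.png")
a=cv2.resize(cv2.imread("pics/w6.png")[0:280,150:400],None,fx=1.8,fy=1.8,interpolation=cv2.INTER_CUBIC)
b=cv2.resize(cv2.imread("pics/s6.png")[130:230,230:330],(336,504),interpolation=cv2.INTER_CUBIC)
cv2.imwrite("pics/w6c.png",np.hstack([a,b]))
E
```

```text
{'t': 21.033, 'qpos': [-0.105, 0.133, 1.716, -0.0, 1.29, -1.626], 'ee_pos': [518.879, -42.946, 353.087], 'orientation': [0.079, 3.138, -0.0], 'ft_force': [0.075, -0.173, 0.032], 'width': 43.975, 'grasp_force': 0.0}
```

View pics/w6c.png

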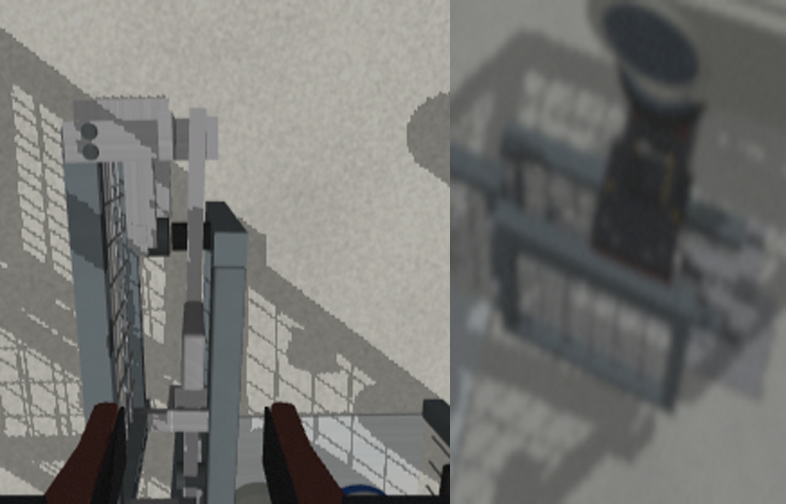

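```bash
python3 -c "
from workcell import ctrl
print(ctrl.close_job())"
```

```text
the job is handed in; nothing more can be done
None
```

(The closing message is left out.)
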